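# Grease a nut block on the sloped stand

## Robot

A 6-joint arm with a two-finger parallel gripper is mounted at the origin on the work surface. World frame = base frame: x ahead of the robot, y to its left, z up, the work surface at z = 0. Lengths are in m, angles in degrees, forces in N, time in s.
With the tool pointing down it reaches from about 0.35 to 0.875 m from the base axis. Payload 4.2 kg.
Tool frame: the origin (TCP) lies between the finger pads; the fingertips stand 17 mm ahead of it and the grasp point (between the pads) lies 2 mm behind it; z points along the fingers, y is the line along which they close (so a half turn about z gives the same grasp; the last joint's range is limited). The gripper opens to 87 mm and grips with 3 to 60 N. Pads are 19 mm wide; open, the fingers measure 117 mm over their backs; the gripper's body (75 mm by 190 mm) begins 51 mm behind the grasp point.
Start: joints at [85.692, 22.042, 0.453, 0, -68.411, -14.817], TCP at [0.205, 0.59, 0.24] pointing down, gripper open.
Joint ranges: [-179.83, 179.83], [-69.29, 118.12], [-61.27, 80.66], [-181.25, 117.63], [-171.15, -9.14], [-177.46, 177.46]. Speed limits (degrees/s): [159.86, 159.86, 180, 180, 180, 180].

## Interface

Orientations are given as a 3x3 rotation matrix whose columns are the frame's x, y, z axes.
In Python, from station import r gives the robot as it stands.
- The arm moves only by the tool servo_tool, never from a script. Its argument "targets" is a list of rows, each a list of 5 numbers: the shift along the world's x, y, z in units of 30 mm (1.0 is 30 mm), then the turn about the world's z in rad, then the finger opening in mm, from 0 to 87. In form: [[x, y, z, turn, gripper], ...]. A call has exactly 5 rows; each row is the pose to reach, as a shift and turn from the pose commanded when the call began; what a row does not reach only later rows make up. A row lasts 1/12 s, in which the tool goes at most 41.7 mm and 7.16 degrees, less where a joint would pass 70% of its speed; a pose out of reach is approached as far as the arm can. A call with a gripper value outside its range is refused whole. The fingers move at their own pace and stop on an object; the grip force is fixed at half the most. Time passes only in rows, so rows that repeat a pose let the fingers close, or fill a call up. It gives the time, the measured TCP pose, the force, the opening and the grip force at its end, in the units of the state.
- r.sense(): the state, without advancing time (a new reading comes with each control period).
- r.capture(name): name is "scene" or "top"; returns a dict with "pixels" (480x640x3 uint8, red, green, blue), "fx", "fy", "cx", "cy" (pixels), "world_from_camera" (4x4, takes a point from camera to world coordinates). Camera axes: x right, y down, z forward; pixel columns grow to the right and rows downward; lengths in m; the calibration is good to about 2 mm. A picture is of the moment at which its call begins. There is no depth.
- r.finish_job(): hands the job in; it is judged then, once.
The state is a dict: "time_s": time; "joints": joint angles; "joint_velocities": joint speeds; "effort": joint torques, N m; "tcp_pos": TCP position; "ee_rot": TCP orientation; "wrist_force": force on the tool from outside, world axes, zero at the start; "moment": the same for the moment, N m; "gripper_width": opening from 0.0 (shut) to 1.0 (fully open); "gripper_force": force on a finger pad.
Only numpy, scipy, OpenCV 4.12 (cv2) and the standard library are available. Lean on these libraries where they do the work, as an engineer would, in place of code of your own. Each camera call takes 0.05 s, during which the arm holds its last target. There are 200 camera calls.

## Task

Put the green nut block that carries the steel ball-head grease nipple in the middle of the yellow sloped seat of the stand, above its lip and nipple outwards, lowering it by hand rather than dropping it, and let go of it there. Then take the grease coupler out of its wooden holder, press it squarely and gently (never ramming it) onto the tilted nipple until it snaps over the ball, and push on against its spring until the red band on its nose has gone into the barrel, but not to the end of its travel. Finish while still gripping the coupler and holding it pressed like that, the block flat on its seat, and leave the other things on the bench where they are.

Things in the scene. Friction and masses are not known exactly. Their poses are not given: they have to be found in the camera images.
- nutblock: Dark green nut block, 60 (x) x 44 (y) x 40 mm (z), about 0.6 kg, brass-lined bore along x, upright on the bench. Origin: centre of its underside; z points out of its top, in whose middle stands the nipple, 26 mm high: brass foot 18 mm across and 3 mm thick, neck 9 mm across, steel ball head 16 mm. Half a turn about z makes no difference.
- ball (a point): Centre of the nipple's 16 mm ball head: 58 mm above the nut block's underside on its z axis, 18 mm above its top face. Moves with the block.
- stand: Fixed green stand: base plate 120 x 100 x 10 mm on the bench with a 40 mm square column. Origin: centre of the base, on the bench; its x axis is level and points away from the robot, the way the slope rises.
- seat: Yellow seat plate on the stand, 80 (x) x 62 (y) x 10 mm, tilted 25 degrees. Origin: centre of its upper face, 70 mm above the bench, straight above the stand's origin. z: outward normal of the face, leaning to the robot's side; x: up the slope; y: level. A lip across the low end stands 6 mm above the face, its inner side at x = -40 mm. The other sides are open.
- spot (a point): On the seat's face, 6 mm down the slope from its centre: a good place for the centre of the nut block's underside, which leaves 4 mm between the 60 mm long block (x along the slope) and the lip.
- coupler: Push-type grease coupler, 116 mm long, about 0.38 kg, standing mouth down in the holder at the start. Origin: centre of its mouth with the nose fully out; z: its axis, from the mouth to the handle. From the mouth: steel nose (mouth 29 mm outside, then 23 mm) to z = 36 mm with a red band at z 25.5 to 35.5 mm; barrel 38 mm across, z 36 to 52 mm; dark flange; black grip.
- grip (a point): Middle of the coupler's black square grip, on its axis, 83 mm above the origin. The grip is 28 x 28 mm, sides along the coupler's x and y, z 56 to 110 mm, topped by a brass cap 18 mm across to 116 mm. Below it the flange, 44 mm across, z 52 to 56 mm, on which fingertips may bear to push.
- socket (a point): On the coupler's nose, on its axis, 14 mm inside the mouth: where the centre of the nipple's ball lies once the coupler has snapped on (the mouth is then 4 mm off the block's top). Moves with the nose.
- beads (a point): On the nose's axis, 9 mm inside the mouth, level with four oiled spring beads that must be forced over the ball, which takes about 10 N along the axis, and then keep it. The bell mouth is 24 mm wide inside and narrows within 6 mm to 19 mm for the 16 mm ball.
- nose (a joint): How far the coupler's nose is pushed into its barrel: 0 fully out, 0.018 m at the end of its travel. Its spring pushes back with 6 N at 0 plus 0.5 N per mm (15 N at the end). The red band is gone at 0.010. Before the snap the nose may go in some 8 mm, and then springs part of the way back.
- holder: Fixed light wooden block, 90 x 90 x 40 mm, origin at the centre of its underside, with an upright through hole 31 mm wide. The coupler's nose hangs in the hole and its barrel rests on the top, so that the mouth is 4 mm above the bench. Lift the coupler straight up by 40 mm to free it.
- spareblock: Bystander: grey nut block of the same 60 x 44 x 40 mm, with a flat dark plug instead of a nipple. It and the green block may have changed places. Origin: centre of its underside.
- tin: Bystander: red tin, 64 mm wide, 55 mm high, origin at its underside.
- tray: Bystander: dark wooden tray 100 x 140 x 30 mm, origin at its underside.
- screwdriver: Bystander: screwdriver with a pale wooden handle lying on the bench behind the nut blocks, pointing roughly sideways.
- chuck: Bystander: dark steel drill chuck, 42 mm wide, 52 mm high, origin at its underside.
- offcut: Bystander: pale wood offcut 110 x 45 x 22 mm, origin at its underside.
- glue: Bystander: yellow glue bottle, 54 mm wide, 130 mm high, origin at its underside.
Things that resemble listed ones, but are neither listed nor needed, are in the scene too. Several things look just like the coupler: the one meant starts farthest to the robot's left. What is shaped like the nutblock but orange is not meant.

How it is judged (in metres and radians):
On the way, in this order (a step that is already met when the one before it is completed fails the run):
1. the nut block is lowered onto the seat in the fingers (within 10 mm of the face while still held) (z of nutblock in the frame of seat between -0.004 and 0.01 m and distance between nutblock and seat below 0.03 m and contact force between the fingers and nutblock above 1 N).
2. the nut block lies flat on the seat, let go (z of nutblock in the frame of seat between -0.003 and 0.004 m and x of nutblock in the frame of seat between -0.02 and 0.014 m and y of nutblock in the frame of seat between -0.018 and 0.018 m and angle between the z axis of nutblock and the z axis of seat, either way round below 0.07 rad and angle between nutblock's own z axis and vertical below 0.8 rad and contact force between the fingers and nutblock below 0.1 N), for 0.2 s.
3. the coupler is out of its holder, in the fingers (height (world z) of coupler above 0.042 m and contact force between the fingers and coupler above 2 N and horizontal distance between coupler and seat below 0.2 m).
4. the coupler has snapped squarely over the ball of the nipple (distance between socket and ball below 0.003 m and angle between the z axis of coupler and the z axis of nutblock, either way round below 0.14 rad), for 0.1 s.
At the end, for the whole second after the job is handed in: Gripped coupler presses the nut block (over 5 N), nose in 9 to 17 mm, socket within 3 mm of the ball, axes within 0.14 rad; block flat on the seat (4 mm, 0.07 rad; 18 mm sideways, +14 to -20 mm along the slope from its centre), still, not touched by fingers; bystanders within 30 mm of their starts (all of step 4 and z of nutblock in the frame of seat between -0.003 and 0.004 m and x of nutblock in the frame of seat between -0.02 and 0.014 m and y of nutblock in the frame of seat between -0.018 and 0.018 m and angle between the z axis of nutblock and the z axis of seat, either way round below 0.07 rad and angle between nutblock's own z axis and vertical below 0.8 rad and value of joint nose between 0.009 and 0.017 m and contact force between coupler and nutblock above 5 N and contact force between the fingers and coupler above 2 N and contact force between the fingers and nutblock below 0.5 N and contact force between coupler and seat below 0.5 N and height (world z) of coupler above 0.06 m and linear speed of nutblock below 0.02 m/s and distance of each of spareblock, tin, tray, screwdriver, chuck, offcut, glue from where it was at the start of the episode below 0.03 m); the arm keeps its last pose, push and grip.
It fails at once if the coupler is rammed onto the nipple (more than 60 N, the squeeze of its beads included) (contact force between coupler and nutblock above 60 N).
It fails at once if a bystander is pushed away or knocked over (distance of any of spareblock, tin, tray, screwdriver, chuck, offcut, glue from where it was at the start of the episode above 0.03 m).
It also fails if it takes over 51 s, if anything falls off the work surface, if the arm or the gripper's body presses on something with over 40 N, if the wrist force passes 120 N, or if a joint passes its speed limit or range.

## Working session

There is one attempt and no reset: what is moved stays moved. The work goes in short steps, Python scripts to look and compute and a tool call to move; the robot and the scene stay as the last step left them, time stands still between calls to the robot, and variables do not carry over. Pictures are saved under pics/ and viewed, at most 10 in all, crops included, and the job is handed in when it is done.

Besides the shell and the picture viewer there is one more tool, called after "Call:" as name(argument=value, ...), one argument or row to a line, values as JSON. servo_tool: Moves the arm, as the interface text tells. Its arguments: {"type":"object","properties":{"targets":{"type":"array","items":{"type":"array","items":{"type":"number"}}}},"required":["targets"]}

```bash
mkdir -p pics; python3 - <<'E'
from station import r
import cv2,numpy as np,pickle
d={}
for n in("scene","top"):
    c=r.capture(n);d[n]=c;cv2.imwrite(f"pics/{n}0.png",c["pixels"][:,:,::-1]);print(n,c["fx"],c["cx"],c["cy"]);print(np.round(c["world_from_camera"],3))
pickle.dump(d,open("c0.pkl","wb"))
s=r.sense();print(s)
E
```

```text
scene 494.1740752654364 319.0653813004742 235.67066263973967
[[ 0.667  0.452 -0.592  1.235]
 [ 0.745 -0.411  0.525 -0.5  ]
 [-0.006 -0.791 -0.611  0.764]
 [ 0.     0.     0.     1.   ]]
top 495.1264459753396 314.48509529116257 235.34981915629353
[[ 2.200e-02 -9.920e-01  1.260e-01  4.140e-01]
 [-1.000e+00 -2.200e-02  2.000e-03  9.400e-02]
 [ 1.000e-03 -1.260e-01 -9.920e-01  1.308e+00]
 [ 0.000e+00  0.000e+00  0.000e+00  1.000e+00]]
{'time_s': 0.1, 'joints': array([ 8.56898956e+01,  2.20864000e+01,  3.87389486e-01, -2.28099470e-02,
       -6.84130653e+01, -1.48170799e+01]), 'joint_velocities': array([-0.08005663, -0.04997539,  0.24535794,  0.01154244,  0.0558318 ,
        0.04917122]), 'effort': array([-7.74198143e-04, -3.91692245e+01,  1.87934089e+01,  4.23197597e+00,
        1.34683284e-02, -7.30111719e-05]), 'tcp_pos': array([0.20461398, 0.59001688, 0.23857351]), 'ee_rot': array([[ 9.44745471e-01, -3.27804407e-01, -5.16145823e-04],
       [-3.27804782e-01, -9.44743525e-01, -1.92271203e-03],
       [ 1.42648052e-04,  1.98566855e-03, -9.99998018e-01]]), 'wrist_force': array([-0.51222024,  0.46250342, -1.00353409]), 'moment': array([-0.00452057,  0.00060087,  0.06099185]), 'gripper_force': 0.0, 'gripper_width': 1.0020694459204844}
```

View pics/scene0.png

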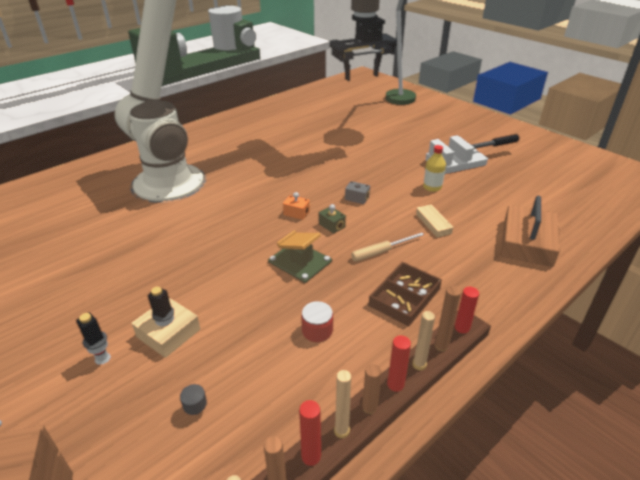

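View pics/top0.png

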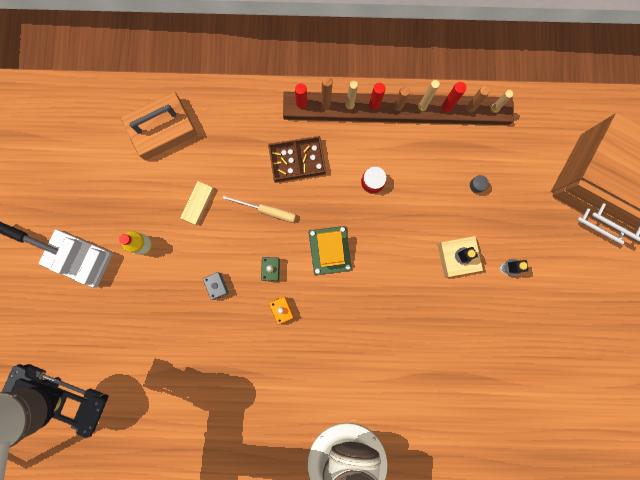

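```bash
cat > h.py <<'E'
import numpy as np,cv2,pickle
def ray(c,u,v):
    T=c["world_from_camera"];d=T[:3,:3]@np.array([(u-c["cx"])/c["fx"],(v-c["cy"])/c["fy"],1]);return T[:3,3],d
def onz(c,u,v,z):
    o,d=ray(c,u,v);return o+d*(z-o[2])/d[2]
def proj(c,p):
    T=c["world_from_camera"];q=T[:3,:3].T@(np.asarray(p)-T[:3,3]);return c["cx"]+c["fx"]*q[0]/q[2],c["cy"]+c["fy"]*q[1]/q[2]
def two(c1,p1,c2,p2):
    o1,d1=ray(c1,*p1);o2,d2=ray(c2,*p2)
    A=np.stack([d1,-d2],1);s=np.linalg.lstsq(A,o2-o1,rcond=None)[0]
    a,b=o1+s[0]*d1,o2+s[1]*d2;return (a+b)/2,np.linalg.norm(a-b)
E
python3 - <<'E'
from h import *
d=pickle.load(open("c0.pkl","rb"))
t=d["top"]["pixels"];s=d["scene"]["pixels"]
a=cv2.resize(t[220:330,200:360],None,fx=5,fy=5,interpolation=cv2.INTER_CUBIC)
cv2.imwrite("pics/a.png",a[:,:,::-1])
b=cv2.resize(s[180:280,255:375],(720,600),interpolation=cv2.INTER_CUBIC)
cv2.imwrite("pics/b.png",b[:,:,::-1])
e=np.vstack([cv2.resize(t[230:285,435:535],(550,302),interpolation=cv2.INTER_CUBIC),cv2.resize(s[280:360,70:216],(550,298),interpolation=cv2.INTER_CUBIC)])
cv2.imwrite("pics/e.png",e[:,:,::-1])
E
```

```text
(no output)
```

View pics/a.png

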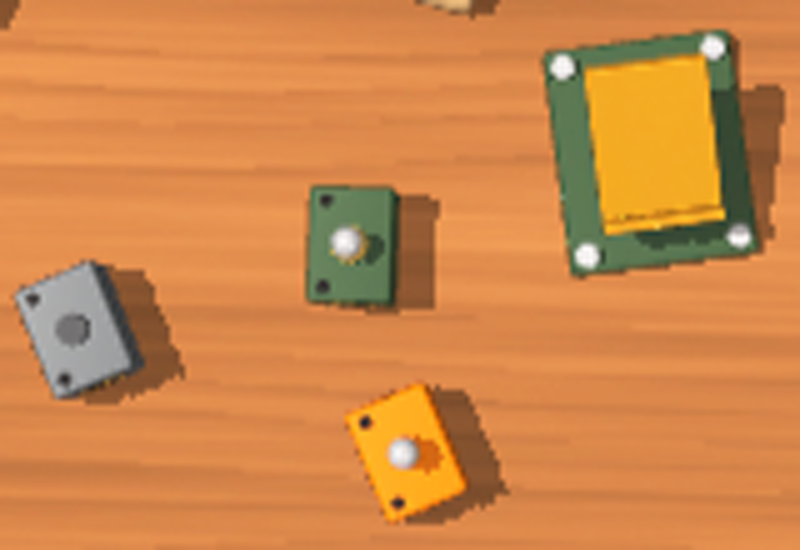

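View pics/b.png

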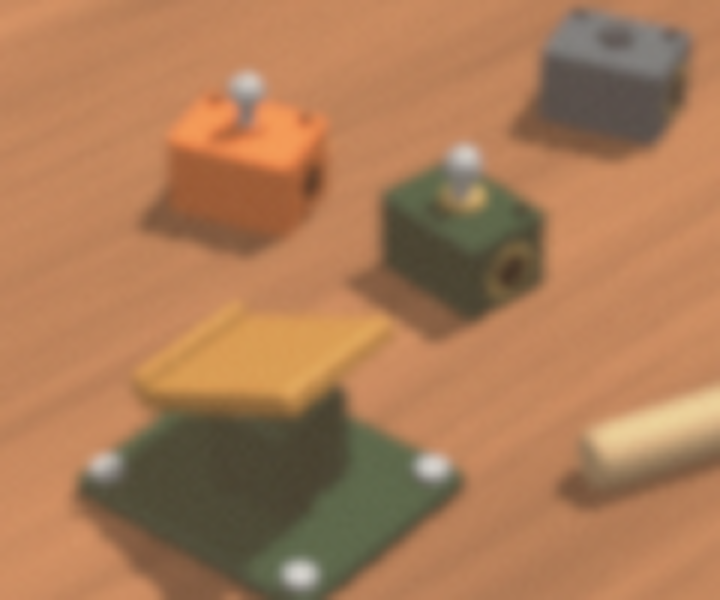

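View pics/e.png

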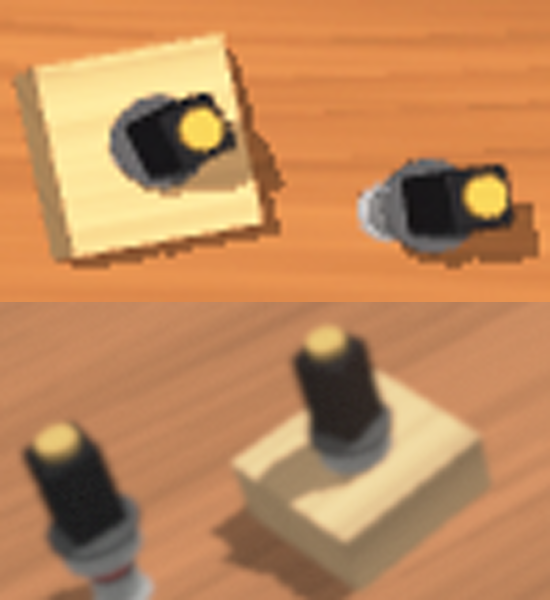

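```bash
python3 - <<'E'
from h import *
d=pickle.load(open("c0.pkl","rb"));t,s=d["top"],d["scene"]
def mask(c,x0,x1,y0,y1,f):
    p=c["pixels"].astype(int);m=np.zeros(p.shape[:2],np.uint8);R,G,B=[p[y0:y1,x0:x1,i] for i in range(3)]
    m[y0:y1,x0:x1]=f(R,G,B)*255;return m
def blobs(m,amin=3):
    n,l,st,ce=cv2.connectedComponentsWithStats(m);return [(st[i,4],ce[i].round(2)) for i in range(1,n) if st[i,4]>=amin]
white=lambda R,G,B:(np.minimum(R,B)>150)&(abs(R-B)<45)
bt=blobs(mask(t,255,285,255,285,lambda R,G,B:(np.minimum(R,B)>140)&(abs(R-B)<40)));bs=blobs(mask(s,320,345,195,220,lambda R,G,B:(B>110)&(abs(R-B)<40)))
print("ball",bt,bs)
print(two(t,max(bt,key=lambda a:a[0])[1],s,max(bs,key=lambda a:a[0])[1]))
w=blobs(mask(t,305,357,222,278,white));print(w)
P=np.array([onz(t,*c,0.012)[:2] for a,c in w if a>5]);print("bolts",P.round(4),P.mean(0))
def rect(c,m,z):
    cs=max(cv2.findContours(m,0,1)[0],key=cv2.contourArea)
    b=cv2.boxPoints(cv2.minAreaRect(cs));W=np.array([onz(c,*q,z)[:2] for q in b])
    for i in range(2):
        e=W[i+1]-W[i];print("  side",np.linalg.norm(e).round(4),np.degrees(np.arctan2(e[1],e[0])).round(1))
    print("  centre",W.mean(0).round(4),W.round(3).tolist())
green=lambda R,G,B:(G>R+10)&(G>60)
m=mask(t,258,290,252,286,lambda R,G,B:(G>R+8)&(G>75));print("block");rect(t,cv2.morphologyEx(m,3,np.ones((5,5))),.04)
p=t["pixels"];print(p[268,261:285].tolist())
print("seat");rect(t,mask(t,305,357,222,278,lambda R,G,B:(R>200)&(B<60)&(G>140)),.07)
print("holder");rect(t,cv2.morphologyEx(mask(t,436,490,232,285,lambda R,G,B:(R>190)&(G>150)&(B>90)&(G>R-75)),3,np.ones((9,9))),.04)
yel=lambda R,G,B:(R>170)&(G>140)&(B<110)&(G>R-75)
ct=blobs(mask(t,465,482,245,260,lambda R,G,B:(R>190)&(G>150)&(B<110)));cs=blobs(mask(s,148,170,282,296,lambda R,G,B:(R>150)&(G>120)&(B<120)))
print("cap",ct,cs)
if ct and cs:print(two(t,max(ct,key=lambda a:a[0])[1],s,max(cs,key=lambda a:a[0])[1]),onz(t,*max(ct,key=lambda a:a[0])[1],.12))
print("grip");rect(t,mask(t,455,482,245,268,lambda R,G,B:np.maximum(R,G)<45),.10)
f=blobs(mask(t,452,480,243,268,lambda R,G,B:(abs(R-B)<25)&(R>60)&(R<150)));print("flange",f)
E
```

```text
ball [(np.int32(25), array([268.6 , 267.96]))] [(np.int32(24), array([331.79, 207.04]))]
(array([0.48593874, 0.20924693, 0.05959335]), np.float64(0.002523280057929363))
[(np.int32(17), array([342.24, 229.  ])), (np.int32(19), array([312.05, 232.95])), (np.int32(14), array([347.5 , 266.71])), (np.int32(19), array([316.95, 270.84]))]
bolts [[0.5967 0.0235]
 [0.5844 0.1031]
 [0.4974 0.0083]
 [0.4848 0.088 ]] [0.54083723 0.05571862]
block
  side 0.0411 -88.7
  side 0.0563 -178.2
  centre [0.4854 0.2084] [[0.513, 0.23], [0.514, 0.189], [0.458, 0.187], [0.457, 0.228]]
[[145, 108, 62], [101, 130, 92], [105, 132, 95], [105, 132, 93], [104, 132, 94], [170, 173, 162], [231, 227, 225], [252, 251, 250], [241, 238, 237], [219, 214, 211], [173, 168, 166], [154, 130, 87], [119, 106, 56], [57, 74, 52], [56, 74, 53], [57, 75, 53], [92, 121, 85], [45, 61, 39], [67, 60, 38], [152, 93, 53], [151, 93, 53], [151, 94, 52], [151, 93, 52], [151, 92, 52]]
seat
  side 0.0607 -81.5
  side 0.0823 -172.0
  centre [0.5383 0.0556] [[0.575, 0.091], [0.583, 0.031], [0.502, 0.02], [0.493, 0.08]]
holder
  side 0.0923 -77.4
  side 0.093 -169.8
  centre [ 0.5303 -0.2823] [[0.566, -0.229], [0.586, -0.319], [0.495, -0.335], [0.475, -0.246]]
cap [(np.int32(40), array([471.05, 253.18])), (np.int32(4), array([477.75, 251.25]))] [(np.int32(210), array([157.94, 286.63]))]
(array([ 0.5293349 , -0.27906089,  0.12615481]), np.float64(0.0014645381722075287)) [ 0.52960624 -0.28168593  0.12      ]
grip
  side 0.0379 -62.5
  side 0.0281 -154.1
  centre [ 0.5279 -0.2776] [[0.532, -0.255], [0.549, -0.288], [0.524, -0.3], [0.507, -0.267]]
flange [(np.int32(74), array([459.81, 255.69]))]
```

Call:
servo_tool(
  targets=[
    [1.0,-1.0,0,0.1,66],
    [2,-2,-0.2,0.2,66],
    [3,-3,-0.4,0.3,66],
    [4,-4,-0.6,0.36,66],
    [4.6,-5.2,-0.8,0.36,66],
  ],
)

```text
time_s: 0.52
tcp_pos: [0.343, 0.4363, 0.2152]
ee_rot: [[1.0, 0.028, 0.0], [0.028, -1.0, -0.0], [0.0, 0.0, -1.0]]
wrist_force: [2.1, -0.1, 0.1]
gripper_width: 0.777
gripper_force: 0.0
```

Call:
servo_tool(
  targets=[
    [0.7,-1.1,-0.3,0,66],
    [1.4,-2.3,-0.6,0,66],
    [2.1,-3.4,-1.0,0,66],
    [2.8,-4.5,-1.4,0,66],
    [3.5,-5.6,-1.8,0,66],
  ],
)

```text
time_s: 0.93
tcp_pos: [0.4467, 0.2673, 0.1614]
ee_rot: [[1.0, 0.026, -0.0], [0.026, -1.0, -0.0], [-0.0, 0.0, -1.0]]
wrist_force: [1.2, 1.3, -0.5]
gripper_width: 0.759
gripper_force: 0.0
```

Call:
servo_tool(
  targets=[
    [0.7,-1.0,-0.5,0,66],
    [1.27,-1.9,-1.0,0,66],
    [1.27,-1.9,-2.0,0,66],
    [1.27,-1.9,-3.0,0,66],
    [1.27,-1.9,-3.0,0,66],
  ],
)

```text
time_s: 1.35
tcp_pos: [0.481, 0.2087, 0.0665]
ee_rot: [[1.0, 0.023, -0.01], [0.023, -1.0, -0.007], [-0.011, 0.007, -1.0]]
wrist_force: [-0.7, -0.2, 0.2]
gripper_width: 0.756
gripper_force: 0.0
```

Call:
servo_tool(
  targets=[
    [0,0,0,0,66],
    [0,0,-0.5,0,66],
    [0,0,-1.0,0,66],
    [0,0,-1.53,0,66],
    [0,0,-1.53,0,66],
  ],
)

```text
time_s: 1.77
tcp_pos: [0.4838, 0.2125, 0.0257]
ee_rot: [[1.0, 0.027, -0.001], [0.027, -1.0, -0.001], [-0.001, 0.001, -1.0]]
wrist_force: [-0.1, -0.3, -0.6]
gripper_width: 0.759
gripper_force: 0.0
```

Call:
servo_tool(
  targets=[
    [0,0,0,0,66],
    [0,0,0,0,36],
    [0,0,0,0,36],
    [0,0,0,0,36],
    [0,0,0,0,36],
  ],
)

```text
time_s: 2.18
tcp_pos: [0.4847, 0.2114, 0.0273]
ee_rot: [[1.0, 0.027, 0.0], [0.027, -1.0, -0.001], [0.0, 0.001, -1.0]]
wrist_force: [3.3, -8.2, 5.4]
gripper_width: 0.54
gripper_force: 3.8
```

Call:
servo_tool(
  targets=[
    [0,0,0,0,30],
    [0,0,0,0,30],
    [0,0,0,0,30],
    [0,0,1,0,30],
    [0,0,2,0,30],
  ],
)

```text
time_s: 2.6
tcp_pos: [0.4816, 0.21, 0.084]
ee_rot: [[1.0, 0.024, -0.008], [0.024, -1.0, -0.005], [-0.008, 0.005, -1.0]]
wrist_force: [0.7, 0.6, -5.8]
gripper_width: 0.502
gripper_force: 29.9
```

Call:
servo_tool(
  targets=[
    [0,0,1,0,30],
    [0,0,2,0,30],
    [0,0,2,0.06,30],
    [0,0,2,0.12,30],
    [0,0,2,0.12,30],
  ],
)

```text
time_s: 3.02
tcp_pos: [0.4828, 0.2115, 0.1453]
ee_rot: [[0.989, 0.145, -0.003], [0.145, -0.989, -0.0], [-0.003, 0.0, -1.0]]
wrist_force: [-0.5, 0.2, -8.6]
gripper_width: 0.501
gripper_force: 29.9
```

Call:
servo_tool(
  targets=[
    [0.3,-1.0,0,0,30],
    [0.6,-2.2,0,0,30],
    [1.0,-3.4,0,0,30],
    [1.4,-4.6,0,0,30],
    [1.57,-5.15,0,0,30],
  ],
)

```text
time_s: 3.43
tcp_pos: [0.5305, 0.054, 0.1444]
ee_rot: [[0.99, 0.141, -0.004], [0.141, -0.99, -0.002], [-0.004, 0.001, -1.0]]
wrist_force: [-0.6, 0.7, -7.9]
gripper_width: 0.505
gripper_force: 29.9
```

Call:
servo_tool(
  targets=[
    [0,0,-0.2,0,30],
    [0,0,-0.5,0,30],
    [0,0,-0.9,0,30],
    [0,0,-0.9,0,30],
    [0,0,-0.9,0,30],
  ],
)

```text
time_s: 3.85
tcp_pos: [0.5299, 0.0579, 0.1174]
ee_rot: [[0.989, 0.146, -0.004], [0.146, -0.989, -0.001], [-0.005, 0.001, -1.0]]
wrist_force: [0.2, 0.2, -6.9]
gripper_width: 0.498
gripper_force: 29.9
```

```bash
python3 - <<'E'
from station import r
from h import *
a=r.capture("scene");p=a["pixels"]
b=cv2.resize(p[170:290,235:395],(800,600),interpolation=cv2.INTER_CUBIC);cv2.imwrite("pics/f.png",b[:,:,::-1])
s=r.sense();print(s["tcp_pos"],s["wrist_force"],s["gripper_force"])
E
```

```text
[0.53089614 0.05826283 0.11839347] [ 0.070939   -0.50810014 -6.88508045] 29.91333174984902
```

View pics/f.png

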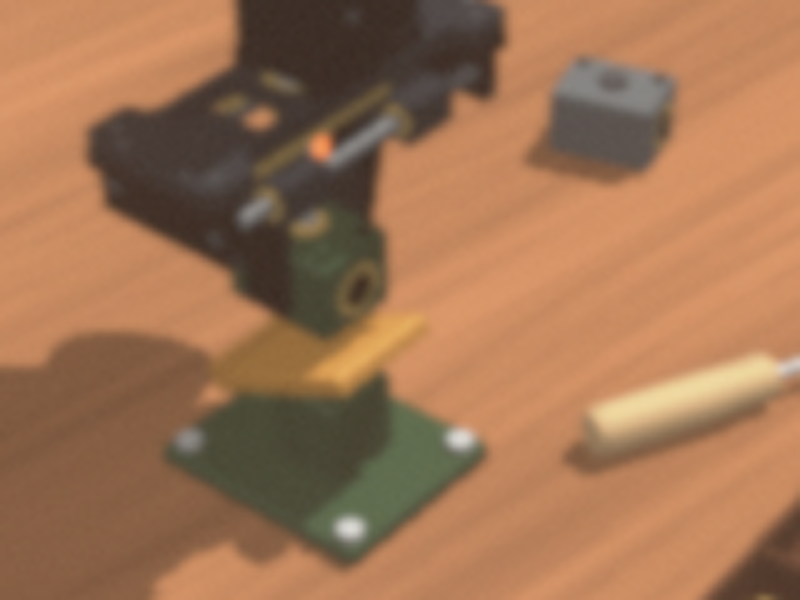

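Call:
servo_tool(
  targets=[
    [0,-0.1,-0.2,0,30],
    [0,-0.15,-0.3,0,30],
    [-0.02,-0.15,-0.4,0,30],
    [-0.08,-0.16,-0.5,0,30],
    [-0.14,-0.16,-0.6,0,30],
  ],
)

```text
time_s: 4.32
tcp_pos: [0.5287, 0.0528, 0.1032]
ee_rot: [[0.989, 0.146, 0.004], [0.146, -0.989, -0.0], [0.004, 0.001, -1.0]]
wrist_force: [-2.0, -3.6, 5.3]
gripper_width: 0.506
gripper_force: 30.0
```

Call:
servo_tool(
  targets=[
    [-0.05,0,-0.1,0,30],
    [-0.1,-0.01,-0.2,0,30],
    [-0.12,-0.01,-0.3,0,30],
    [-0.12,-0.01,-0.35,0,30],
    [-0.12,-0.01,-0.35,0,30],
  ],
)

```text
time_s: 4.73
tcp_pos: [0.5242, 0.0522, 0.0922]
ee_rot: [[0.989, 0.146, 0.001], [0.146, -0.989, -0.001], [0.001, 0.001, -1.0]]
wrist_force: [-3.8, -4.8, 10.5]
gripper_width: 0.502
gripper_force: 30.0
```

```bash
python3 - <<'E'
from station import r
from h import *
a=r.capture("scene");p=a["pixels"]
b=cv2.resize(p[170:290,235:395],(800,600),interpolation=cv2.INTER_CUBIC);cv2.imwrite("pics/g.png",b[:,:,::-1])
s=r.sense();print(s["tcp_pos"],s["wrist_force"],s["gripper_force"])
E
```

```text
[0.5241919  0.05221662 0.09222004] [-2.31256154 -5.03499964 10.50712292] 30.007452552958966
```

View pics/g.png

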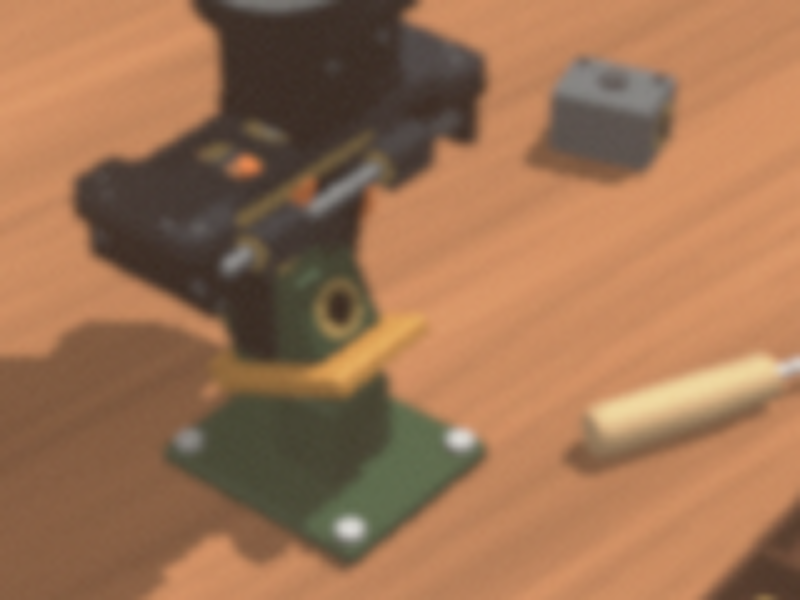

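Call:
servo_tool(
  targets=[
    [0,0,-0.05,0,30],
    [0,0,-0.05,0,30],
    [0,0,-0.05,0,30],
    [0,0,-0.03,0,60],
    [0,0,-0.03,0,60],
  ],
)

```text
time_s: 5.2
tcp_pos: [0.5243, 0.0532, 0.0902]
ee_rot: [[0.989, 0.146, 0.002], [0.146, -0.989, 0.001], [0.002, -0.001, -1.0]]
wrist_force: [0.3, 0.1, -0.4]
gripper_width: 0.585
gripper_force: 0.0
```

Call:
servo_tool(
  targets=[
    [0,0,0.05,0,60],
    [0,0,0.05,0,60],
    [0,0,0.7,0,60],
    [0,0,1.8,0,60],
    [0,0,3.0,0,60],
  ],
)

```text
time_s: 5.62
tcp_pos: [0.5226, 0.0525, 0.1787]
ee_rot: [[0.989, 0.146, -0.005], [0.146, -0.989, -0.002], [-0.005, 0.001, -1.0]]
wrist_force: [1.1, 0.0, -0.7]
gripper_width: 0.687
gripper_force: 0.0
```

Call:
servo_tool(
  targets=[
    [0,-1,0,0.07,60],
    [0,-2.2,0,0.13,60],
    [0,-3.5,0,0.19,60],
    [0,-4.8,0,0.19,60],
    [0,-6,0,0.19,60],
  ],
)

```text
time_s: 6.03
tcp_pos: [0.5235, -0.1288, 0.1794]
ee_rot: [[0.944, 0.331, -0.0], [0.331, -0.944, 0.0], [-0.0, -0.0, -1.0]]
wrist_force: [-0.3, 0.0, 0.0]
gripper_width: 0.689
gripper_force: 0.0
```

```bash
python3 - <<'E'
from station import r
from h import *
d={n:r.capture(n) for n in("scene","top")};pickle.dump(d,open("c1.pkl","wb"))
p=d["scene"]["pixels"];q=d["top"]["pixels"]
A=cv2.resize(p[200:290,250:350],(400,360),interpolation=cv2.INTER_CUBIC)
B=cv2.resize(q[215:295,290:370],(360,360),interpolation=cv2.INTER_CUBIC)
cv2.imwrite("pics/i.png",np.hstack([A,B])[:,:,::-1])
s=r.sense();print(s["tcp_pos"],s["wrist_force"])
E
```

```text
[ 0.52329962 -0.131112    0.17896873] [-0.98345561  0.45063855  0.14460448]
```

View pics/i.png

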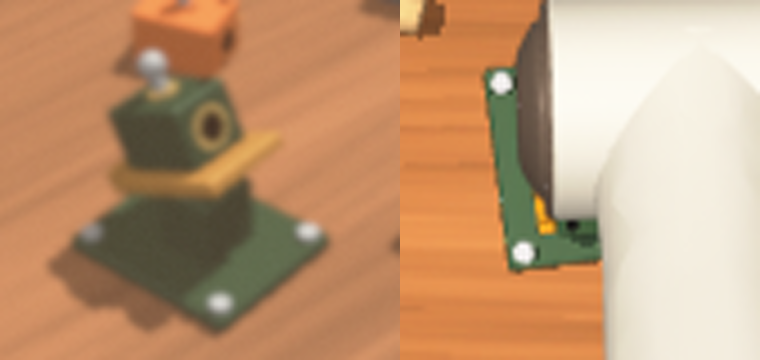

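Call:
servo_tool(
  targets=[
    [0.1,-1.2,0,0,60],
    [0.2,-2.4,0,0,60],
    [0.22,-3.6,0,0,60],
    [0.22,-4.8,0,0,60],
    [0.22,-5.0,0,0,60],
  ],
)

```text
time_s: 6.55
tcp_pos: [0.5304, -0.281, 0.1788]
ee_rot: [[0.945, 0.327, -0.0], [0.327, -0.945, -0.001], [-0.001, 0.0, -1.0]]
wrist_force: [0.6, 0.2, 0.7]
gripper_width: 0.687
gripper_force: 0.0
```

Call:
servo_tool(
  targets=[
    [0,0,0,0,60],
    [0,0,0,0,60],
    [0,0,-0.3,0,60],
    [0,0,-0.6,0,60],
    [0,0,-0.6,0,60],
  ],
)

```text
time_s: 6.97
tcp_pos: [0.529, -0.2754, 0.1591]
ee_rot: [[0.944, 0.331, -0.004], [0.331, -0.944, 0.002], [-0.003, -0.003, -1.0]]
wrist_force: [-1.0, 1.1, -0.1]
gripper_width: 0.69
gripper_force: 0.0
```

```bash
python3 - <<'E'
from station import r
from h import *
d={n:r.capture(n) for n in("scene","top")};pickle.dump(d,open("c2.pkl","wb"))
p=d["scene"]["pixels"].astype(int);t=d["top"]
print("expected ball px",[proj(d[n],np.array([.541,.0557,.07])-.006*np.array([.9063*.9885,.9063*.1513,.4226])+.058*np.array([-.4226*.9885,-.4226*.1513,.9063])) for n in d])
for n,(x0,x1,y0,y1) in dict(scene=(275,300,205,225),top=(305,350,225,285)).items():
    P=d[n]["pixels"][y0:y1,x0:x1].astype(int);m=((P.min(2)>(105 if n=="scene" else 140))&(abs(P[...,0]-P[...,2])<40)).astype(np.uint8)
    k,l,st,ce=cv2.connectedComponentsWithStats(m);print(n,[(st[i,4],(ce[i]+[x0,y0]).round(1)) for i in range(1,k) if st[i,4]>4])
s=r.sense();print(s["tcp_pos"],s["ee_rot"][:,1])
E
```

```text
expected ball px [(np.float64(288.90588983007234), np.float64(216.2339047677628)), (np.float64(332.77038294578097), np.float64(257.65557580801783))]
scene [(np.int32(45), array([288.1, 216.7]))]
top [(np.int32(18), array([342.3, 228.9])), (np.int32(21), array([312., 233.])), (np.int32(27), array([332.9, 258. ])), (np.int32(12), array([347.5, 266.5])), (np.int32(20), array([317. , 270.9]))]
[ 0.53002718 -0.27631499  0.16092125] [ 0.3313763  -0.9434982  -0.00094666]
```

Call:
servo_tool(
  targets=[
    [0,-0.15,0,0,60],
    [0,-0.15,-0.8,0,60],
    [0,-0.15,-1.6,0,60],
    [0,-0.15,-2.3,0,60],
    [0,-0.15,-2.63,0,60],
  ],
)

```text
time_s: 7.48
tcp_pos: [0.529, -0.2815, 0.0804]
ee_rot: [[0.944, 0.33, -0.003], [0.33, -0.944, 0.001], [-0.003, -0.002, -1.0]]
wrist_force: [-0.1, -0.3, -1.9]
gripper_width: 0.69
gripper_force: 0.0
```

Call:
servo_tool(
  targets=[
    [0,0,0,0,40],
    [0,0,0,0,20],
    [0,0,0,0,14],
    [0,0,0,0,14],
    [0,0,0,0,14],
  ],
)

```text
time_s: 7.9
tcp_pos: [0.5311, -0.2821, 0.0842]
ee_rot: [[0.944, 0.33, 0.003], [0.33, -0.944, -0.001], [0.002, 0.002, -1.0]]
wrist_force: [0.4, -0.4, -0.0]
gripper_width: 0.4
gripper_force: 0.0
```

Call:
servo_tool(
  targets=[
    [0,0,0,0,14],
    [0,0,0,0,14],
    [0,0,0,0,14],
    [0,0,0,0,14],
    [0,0,0,0,14],
  ],
)

```text
time_s: 8.32
tcp_pos: [0.5309, -0.2821, 0.0839]
ee_rot: [[0.944, 0.33, 0.002], [0.33, -0.944, -0.001], [0.001, 0.001, -1.0]]
wrist_force: [-0.9, 1.4, 5.7]
gripper_width: 0.34
gripper_force: 28.9
```

Call:
servo_tool(
  targets=[
    [0,0,0.3,0,14],
    [0,0,0.6,0,14],
    [0,0,0.95,0,14],
    [0,0,0.95,0,14],
    [0,0,0.95,0,14],
  ],
)

```text
time_s: 8.73
tcp_pos: [0.5301, -0.2817, 0.1119]
ee_rot: [[0.944, 0.33, 0.0], [0.33, -0.944, 0.0], [0.001, -0.0, -1.0]]
wrist_force: [-1.1, -0.1, -4.3]
gripper_width: 0.338
gripper_force: 28.9
```

```bash
python3 - <<'E'
from station import r
s=r.sense();print(s["tcp_pos"],s["wrist_force"],s["gripper_force"])
from h import *
d=pickle.load(open("c2.pkl","rb"));print(two(d["top"],(332.9,258),d["scene"],(288.1,216.7)))
E
```

```text
[ 0.5301397  -0.28172597  0.11191136] [-1.08942498 -0.08156353 -4.28208753] 28.8894302945846
(array([0.51034817, 0.05033569, 0.11864261]), np.float64(0.001134357005130603))
```

Call:
servo_tool(
  targets=[
    [-0.2,-0.07,0,0,14],
    [-0.4,-0.14,0,0,14],
    [-0.6,-0.21,0,0,14],
    [-0.75,-0.26,0,0,14],
    [-0.9,-0.31,0,0,14],
  ],
)

```text
time_s: 9.15
tcp_pos: [0.5064, -0.2905, 0.112]
ee_rot: [[0.944, 0.33, 0.009], [0.33, -0.944, -0.0], [0.008, 0.003, -1.0]]
wrist_force: [5.9, 5.2, -3.5]
gripper_width: 0.322
gripper_force: 30.0
```

Call:
servo_tool(
  targets=[
    [-0.1,-0.03,0,0,14],
    [-0.2,-0.07,0,0,14],
    [-0.25,-0.09,0,0,14],
    [-0.25,-0.09,0,0,14],
    [-0.25,-0.09,0,0,14],
  ],
)

```text
time_s: 9.57
tcp_pos: [0.4987, -0.2932, 0.1113]
ee_rot: [[0.944, 0.33, 0.008], [0.33, -0.944, 0.0], [0.007, 0.002, -1.0]]
wrist_force: [6.9, 3.5, -5.3]
gripper_width: 0.317
gripper_force: 30.0
```

Call:
servo_tool(
  targets=[
    [0.1,0.03,0.3,0,14],
    [0.1,0.03,0.8,0,14],
    [0.1,0.03,1.6,0,14],
    [0.1,0.03,2.4,-0.1,14],
    [0.1,0.03,2.4,-0.185,14],
  ],
)

```text
time_s: 9.98
tcp_pos: [0.5003, -0.2941, 0.1881]
ee_rot: [[0.989, 0.147, 0.007], [0.147, -0.989, -0.004], [0.006, 0.005, -1.0]]
wrist_force: [1.4, -1.2, -3.1]
gripper_width: 0.317
gripper_force: 30.0
```

```bash
python3 - <<'E'
from station import r
from h import *
d={n:r.capture(n) for n in("scene","top")};pickle.dump(d,open("c3.pkl","wb"))
s=r.sense();print(s["tcp_pos"],s["ee_rot"][:,1],s["wrist_force"],s["gripper_width"])
u,v=proj(d["scene"],s["tcp_pos"]);print(u,v)
u,v=int(u),int(v);x0=max(u-70,0);y0=max(v-50,0)
cv2.imwrite("pics/j.png",cv2.resize(d["scene"]["pixels"][y0:y0+105,x0:x0+140],(800,600),interpolation=cv2.INTER_CUBIC)[:,:,::-1]);print(x0,y0)
E
```

```text
[ 0.49803895 -0.29283507  0.18385164] [ 1.50371138e-01 -9.88629497e-01 -4.88208936e-04] [ 0.67264085  0.72790983 -5.4374674 ] 0.31863666906890203
135.94575843172154 258.24634949323587
65 208
```

View pics/j.png

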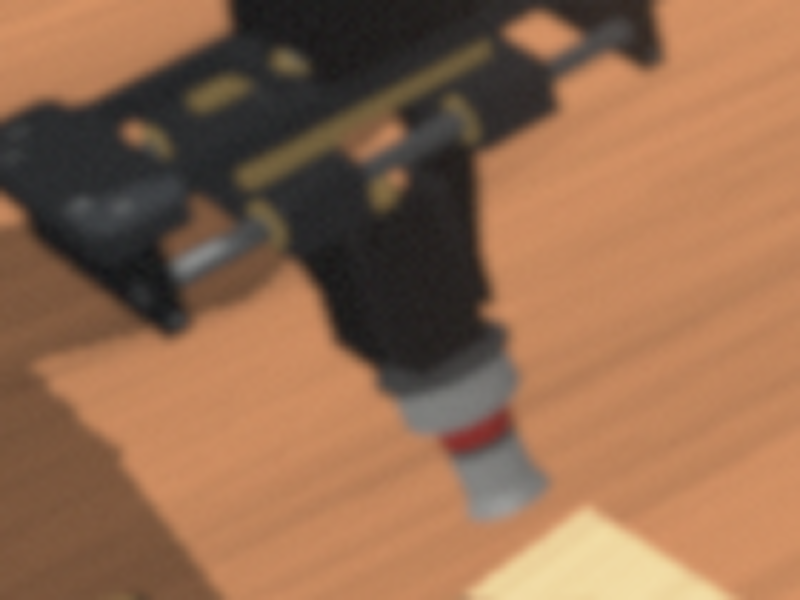

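```bash
python3 - <<'E'
from h import *
d=pickle.load(open("c3.pkl","rb"));c=d["scene"]
P=np.array([.498,-.2928,.1858])
for a in range(13,37,3):
    A=np.radians(a);n=np.array([-np.sin(A)*.9886,-np.sin(A)*.1504,np.cos(A)])
    print(a,np.round(proj(c,P-82e-3*n),1),np.round(proj(c,P-51e-3*n),1))
x,y,w,h=118,262,50,45;p=c["pixels"][y:y+h,x:x+w].astype(int)
m=((p[...,0]>p[...,1]+40)&(p[...,0]<170)&(p[...,1]<75)).astype(np.uint8);k,l,st,ce=cv2.connectedComponentsWithStats(m);print([(st[i,4],(ce[i]+[x,y]).round(1)) for i in range(1,k) if st[i,4]>3])
m=((abs(p[...,0]-p[...,2])<25)&(p[...,0]>85)).astype(np.uint8);k,l,st,ce=cv2.connectedComponentsWithStats(m);print([(st[i,4],st[i,:4]+[x,y,0,0],(ce[i]+[x,y]).round(1)) for i in range(1,k) if st[i,4]>3])
s=d["top"]["pixels"][240:290,420:500]
E
```

```text
13 [151.2 293.5] [145.5 280.2]
16 [152.4 294.1] [146.2 280.6]
19 [153.5 294.6] [146.9 280.9]
22 [154.6 295. ] [147.6 281.1]
25 [155.7 295.2] [148.3 281.2]
28 [156.7 295.4] [148.9 281.3]
31 [157.7 295.5] [149.5 281.3]
34 [158.6 295.5] [150.1 281.3]
[(np.int32(39), array([148.5, 283.4]))]
[(np.int32(145), array([135, 268,  20,  15]), array([145.3, 277. ])), (np.int32(133), array([145, 284,  15,  14]), array([152. , 291.1]))]
```

Call:
servo_tool(
  targets=[
    [-0.1,0.7,0.4,0,14],
    [-0.3,1.8,0.8,0,14],
    [-0.5,3.0,1.2,0,14],
    [-0.7,4.3,1.2,0,14],
    [-0.9,5.6,1.2,0,14],
  ],
)

```text
time_s: 10.5
tcp_pos: [0.47, -0.1238, 0.2184]
ee_rot: [[0.988, 0.152, -0.003], [0.152, -0.988, 0.0], [-0.003, -0.001, -1.0]]
wrist_force: [-0.1, 0.3, -3.7]
gripper_width: 0.323
gripper_force: 30.0
```

Call:
servo_tool(
  targets=[
    [0,1.3,0,0,14],
    [0,2.6,0,0,14],
    [-0.1,3.8,0,0,14],
    [-0.16,4.9,-0.1,0,14],
    [-0.16,5.5,-0.1,0,14],
  ],
)

```text
time_s: 10.92
tcp_pos: [0.4647, 0.0422, 0.2145]
ee_rot: [[0.988, 0.155, -0.005], [0.155, -0.988, -0.001], [-0.005, -0.0, -1.0]]
wrist_force: [0.1, 0.1, -4.0]
gripper_width: 0.323
gripper_force: 30.0
```

Call:
servo_tool(
  targets=[
    [0,0,0,0,14],
    [0,0,0,0,14],
    [0,0,0,0,14],
    [0,0,0,0,14],
    [0,0,0,0,14],
  ],
)

```text
time_s: 11.33
tcp_pos: [0.4667, 0.039, 0.216]
ee_rot: [[0.989, 0.149, -0.001], [0.149, -0.989, -0.0], [-0.001, 0.0, -1.0]]
wrist_force: [-0.0, 0.1, -3.1]
gripper_width: 0.317
gripper_force: 30.0
```

```bash
python3 - <<'E'
from station import r
from h import *
d={n:r.capture(n) for n in("scene","top")};pickle.dump(d,open("c4.pkl","wb"))
s=r.sense();print(s["tcp_pos"],s["ee_rot"][:,1],s["wrist_force"],s["gripper_width"])
P=s["tcp_pos"]+[0,0,.002];print("mouth from 25deg",P-.082*np.array([-.4178,-.0636,.9063]))
c=d["scene"]
for a in (16,19,22,25,28):
    A=np.radians(a);n=np.array([-np.sin(A)*.9886,-np.sin(A)*.1504,np.cos(A)])
    print(a,np.round(proj(c,P-82e-3*n),1),np.round(proj(c,P-51.5e-3*n),1))
cv2.imwrite("pics/k.png",cv2.resize(c["pixels"][130:235,230:370],(800,600),interpolation=cv2.INTER_CUBIC)[:,:,::-1])
E
```

```text
[0.46685266 0.03914802 0.21617868] [ 1.49341095e-01 -9.88785734e-01  9.79566572e-05] [ 1.40545444 -0.36795494 -2.49802465] 0.3216924298788852
mouth from 25deg [0.50111226 0.04436322 0.14386208]
16 [279.3 206.5] [275.8 194.2]
19 [280.6 206.6] [276.6 194.3]
22 [281.9 206.7] [277.4 194.3]
25 [283.1 206.7] [278.2 194.3]
28 [284.4 206.6] [279.  194.2]
```

View pics/k.png

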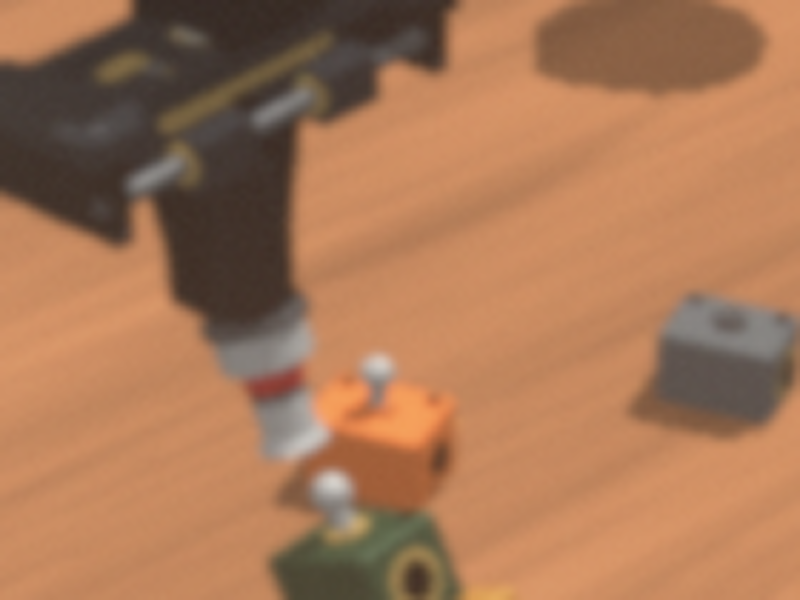

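```bash
python3 - <<'E'
from h import *
for f,P,(x,y,w,h) in (("c3.pkl",[.498,-.2928,.1858],(118,262,50,45)),("c4.pkl",[.46685,.03915,.21818],(262,180,30,34))):
    c=pickle.load(open(f,"rb"))["scene"];P=np.array(P)
    p=c["pixels"].astype(int);q=p[y:y+h,x:x+w];k=6
    q=cv2.resize(q.astype(np.uint8),None,fx=k,fy=k,interpolation=cv2.INTER_CUBIC).astype(int)
    R,G,B=q[...,0],q[...,1],q[...,2]
    m=(((R-B)<45)&(R>78)).astype(np.uint8);red=(R-G>40)&(G<75)&(B<85)
    m=cv2.morphologyEx(m|red.astype(np.uint8),3,np.ones((13,13)))
    n,l,st,ce=cv2.connectedComponentsWithStats(m);i=1+np.argmax(st[1:,4]);ys,xs=np.nonzero(l==i)
    rows=[]
    for v in range(ys.min()+6,ys.max()-5,6):
        e=xs[ys==v];rows.append((round(v/k+y,1),round(e.min()/k+x,1),round(e.max()/k+x,1)))
    print(f,st[i]//k,rows)
    vx,vy,x0,y0=cv2.fitLine(np.stack([xs,ys],1).astype(np.float32),1,0,.01,.01).ravel();print("dx/dy",vx/vy,"at",x0/k+x,y0/k+y)
    for a in (16,19,22,25,28):
        A=np.radians(a);nn=np.array([-np.sin(A)*.9886,-np.sin(A)*.1504,np.cos(A)])
        u=np.array(proj(c,P-82e-3*nn))-proj(c,P-32e-3*nn);print(a,(u[0]/u[1]).round(3),end="; ")
    print()
E
```

```text
c3.pkl [   4    0   38   37 2419] [(263.0, np.float64(122.7), np.float64(149.0)), (264.0, np.float64(123.0), np.float64(150.0)), (265.0, np.float64(123.3), np.float64(152.3)), (266.0, np.float64(123.7), np.float64(153.2)), (267.0, np.float64(124.0), np.float64(153.3)), (268.0, np.float64(124.8), np.float64(153.3)), (269.0, np.float64(126.2), np.float64(153.3)), (270.0, np.float64(127.5), np.float64(153.5)), (271.0, np.float64(129.0), np.float64(154.2)), (272.0, np.float64(130.3), np.float64(154.7)), (273.0, np.float64(131.0), np.float64(155.2)), (274.0, np.float64(131.2), np.float64(155.3)), (275.0, np.float64(131.3), np.float64(155.3)), (276.0, np.float64(131.8), np.float64(155.0)), (277.0, np.float64(133.3), np.float64(154.5)), (278.0, np.float64(134.3), np.float64(154.0)), (279.0, np.float64(134.8), np.float64(153.7)), (280.0, np.float64(135.3), np.float64(153.7)), (281.0, np.float64(135.7), np.float64(153.8)), (282.0, np.float64(136.2), np.float64(154.2)), (283.0, np.float64(136.8), np.float64(154.2)), (284.0, np.float64(143.0), np.float64(155.2)), (285.0, np.float64(143.0), np.f
[... 1458 characters left out ...]
(197.0, np.float64(274.3), np.float64(281.7)), (198.0, np.float64(274.3), np.float64(283.0)), (199.0, np.float64(274.8), np.float64(283.7)), (200.0, np.float64(274.8), np.float64(284.0)), (201.0, np.float64(274.8), np.float64(284.0)), (202.0, np.float64(274.8), np.float64(284.2)), (203.0, np.float64(275.3), np.float64(284.5)), (204.0, np.float64(275.5), np.float64(285.3)), (205.0, np.float64(275.8), np.float64(286.3)), (206.0, np.float64(276.0), np.float64(287.2)), (207.0, np.float64(276.0), np.float64(286.8)), (208.0, np.float64(275.8), np.float64(286.0)), (209.0, np.float64(276.0), np.float64(284.5))]
dx/dy 0.33326346 at 280.48917 203.96664
16 0.285; 19 0.322; 22 0.359; 25 0.396; 28 0.433;
```

Call:
servo_tool(
  targets=[
    [0.1,0.1,0,0,14],
    [0.2,0.2,-0.1,0,14],
    [0.32,0.21,-0.25,0,14],
    [0.32,0.21,-0.39,0,14],
    [0.32,0.21,-0.39,0,14],
  ],
)

```text
time_s: 11.85
tcp_pos: [0.476, 0.0462, 0.2031]
ee_rot: [[0.989, 0.15, -0.003], [0.15, -0.989, -0.001], [-0.003, 0.0, -1.0]]
wrist_force: [0.6, -0.6, -3.6]
gripper_width: 0.319
gripper_force: 30.0
```

Call:
servo_tool(
  targets=[
    [0,0,0,0,14],
    [0,0,0,0,14],
    [0,0,0,0,14],
    [0,0,0,0,14],
    [0,0,0,0,14],
  ],
)

```text
time_s: 12.27
tcp_pos: [0.4766, 0.0463, 0.2048]
ee_rot: [[0.989, 0.151, 0.0], [0.151, -0.989, 0.0], [0.0, -0.0, -1.0]]
wrist_force: [0.6, -0.1, -4.0]
gripper_width: 0.318
gripper_force: 30.0
```

```bash
cat > look.py <<'E'
from station import r
from h import *
import sys
d={n:r.capture(n) for n in("scene","top")};pickle.dump(d,open(sys.argv[1],"wb"))
s=r.sense();print(s["tcp_pos"].round(4),s["wrist_force"].round(1),s["moment"].round(2),s["gripper_width"])
c=d["scene"];B=np.array([.511,.0508,.1193]);P=s["tcp_pos"]+[0,0,.002]
print("ball px model",np.round(proj(c,B),1))
for a in (19,22,25):
    A=np.radians(a);n=np.array([-np.sin(A)*.9886,-np.sin(A)*.1504,np.cos(A)]);print(a,"mouth px",np.round(proj(c,P-.082*n),1))
x,y,w,h=262,180,45,50;q=cv2.resize(c["pixels"][y:y+h,x:x+w],None,fx=6,fy=6,interpolation=cv2.INTER_CUBIC).astype(int)
R,G,b=q[...,0],q[...,1],q[...,2]
for nm,m in (("steel",((R-b)<45)&(R>78)),("red",(R-G>40)&(G<75)&(b<85))):
    k,l,st,ce=cv2.connectedComponentsWithStats(m.astype(np.uint8));print(nm,[((st[i,:4]/6+[x,y,0,0]).round(1).tolist(),st[i,4]//36,(ce[i]/6+[x,y]).round(1).tolist()) for i in range(1,k) if st[i,4]>250])
m=((R-b)<45)&(R>78)
for v in range(6*15,6*49,12):
    e=np.nonzero(m[v])[0]
    if len(e):print(v/6+y,[(round(g[0]/6+x,1),round(g[-1]/6+x,1)) for g in np.split(e,np.nonzero(np.diff(e)>3)[0]+1)],end="|")
E
python3 look.py c5.pkl
```

```text
[0.4766 0.0463 0.2048] [ 0.2  0.1 -3.4] [-0.    0.01  0.  ] 0.32176574475431985
ball px model [288.7 216.5]
19 mouth px [286.1 211.4]
22 mouth px [287.4 211.5]
25 mouth px [288.6 211.5]
steel [([266.2, 180.0, 24.2, 21.3], np.int32(175), [281.3, 194.1]), ([293.7, 192.5, 5.0, 7.3], np.int32(21), [296.0, 195.3]), ([280.7, 202.7, 12.5, 20.0], np.int32(163), [287.0, 212.0]), ([278.0, 219.5, 29.0, 10.5], np.int32(149), [294.5, 225.2])]
red [([280.2, 200.5, 7.3, 3.8], np.int32(17), [283.8, 202.4])]
195.0 [(np.float64(273.2), np.float64(290.2)), (np.float64(293.7), np.float64(298.5))]|197.0 [(np.float64(274.0), np.float64(288.3)), (np.float64(294.8), np.float64(297.2))]|199.0 [(np.float64(274.5), np.float64(286.5)), (np.float64(295.5), np.float64(296.3))]|201.0 [(np.float64(277.5), np.float64(280.5))]|203.0 [(np.float64(286.5), np.float64(288.3))]|205.0 [(np.float64(280.8), np.float64(289.5))]|207.0 [(np.float64(280.8), np.float64(290.5))]|209.0 [(np.float64(281.3), np.float64(292.3))]|211.0 [(np.float64(281.8), np.float64(293.0))]|213.0 [(np.float64(281.5), np.float64(291.5))]|215.0 [(np.float64(281.5), np.float64(291.2))]|217.0 [(np.float64(284.0), np.float64(291.5))]|219.0 [(np.float64(285.7), np.float64(292.3))]|221.0 [(np.float64(287.0), np.float64(291.5)), (np.float64(295.2), np.float64(305.2))]|223.0 [(np.float64(285.5), np.float64(285.5)), (np.float64(294.7), np.float64(305.8))]|225.0 [(np.float64(282.5), np.float64(287.0)), (np.float64(290.7), np.float64(306.8))]|227.0 [(np.float64(279.3), np.float64(282.3)), (np.float64(283.8), np.float64(299.3)), (np.float64(306.5), np.float64(306.8))]|
```

Call:
servo_tool(
  targets=[
    [0.04,0,-0.08,0,14],
    [0.08,0.01,-0.16,0,14],
    [0.12,0.01,-0.24,0,14],
    [0.15,0.01,-0.3,0,14],
    [0.16,0.01,-0.34,0,14],
  ],
)

```text
time_s: 12.78
tcp_pos: [0.4811, 0.0462, 0.1941]
ee_rot: [[0.989, 0.151, -0.002], [0.151, -0.989, -0.001], [-0.002, 0.001, -1.0]]
wrist_force: [-0.8, -2.3, -1.3]
gripper_width: 0.319
gripper_force: 30.0
```

Call:
servo_tool(
  targets=[
    [0.01,0,-0.04,0,14],
    [0.03,0,-0.08,0,14],
    [0.04,0,-0.12,0,14],
    [0.06,0,-0.16,0,14],
    [0.07,0,-0.2,0,14],
  ],
)

```text
time_s: 13.2
tcp_pos: [0.4833, 0.0464, 0.1888]
ee_rot: [[0.989, 0.151, -0.0], [0.151, -0.989, -0.0], [-0.0, 0.0, -1.0]]
wrist_force: [-4.0, -1.8, 4.5]
gripper_width: 0.318
gripper_force: 30.0
```

```bash
python3 look.py c6.pkl
```

```text
[0.4834 0.0465 0.1886] [-4.3 -1.8  5. ] [-0.84  1.28 -0.05] 0.32202326435314205
ball px model [288.7 216.5]
19 mouth px [288.3 218.6]
22 mouth px [289.6 218.7]
25 mouth px [290.9 218.7]
steel [([266.7, 180.0, 25.8, 28.7], np.int32(177), [283.2, 200.6]), ([293.3, 192.7, 5.3, 7.2], np.int32(21), [296.0, 195.3]), ([281.8, 208.0, 13.0, 15.0], np.int32(135), [288.1, 215.3]), ([278.0, 219.5, 29.0, 10.5], np.int32(144), [294.9, 225.1])]
red []
195.0 [(np.float64(270.5), np.float64(271.3)), (np.float64(288.0), np.float64(291.2)), (np.float64(293.3), np.float64(298.5))]|197.0 [(np.float64(273.7), np.float64(274.3)), (np.float64(285.7), np.float64(290.3)), (np.float64(294.8), np.float64(297.2))]|199.0 [(np.float64(274.0), np.float64(275.3)), (np.float64(283.0), np.float64(290.5)), (np.float64(295.5), np.float64(296.3))]|201.0 [(np.float64(274.5), np.float64(291.8))]|203.0 [(np.float64(275.8), np.float64(291.8))]|205.0 [(np.float64(276.5), np.float64(290.2))]|207.0 [(np.float64(277.3), np.float64(288.0))]|209.0 [(np.float64(287.2), np.float64(291.2))]|211.0 [(np.float64(282.2), np.float64(291.8))]|213.0 [(np.float64(282.0), np.float64(292.7))]|215.0 [(np.float64(282.0), np.float64(294.3))]|217.0 [(np.float64(282.3), np.float64(294.5))]|219.0 [(np.float64(283.0), np.float64(293.8))]|221.0 [(np.float64(286.3), np.float64(291.5)), (np.float64(295.2), np.float64(305.2))]|223.0 [(np.float64(294.7), np.float64(306.0))]|225.0 [(np.float64(282.3), np.float64(287.3)), (np.float64(289.8), np.float64(306.8))]|227.0 [(np.float64(279.3), np.float64(281.8)), (np.float64(284.5), np.float64(299.3)), (np.float64(306.5), np.float64(306.8))]|
```

Call:
servo_tool(
  targets=[
    [0.01,0.01,-0.07,0,14],
    [0.02,0.01,-0.14,0,14],
    [0.03,0.02,-0.2,0,14],
    [0.05,0.02,-0.26,0,14],
    [0.06,0.03,-0.32,0,14],
  ],
)

```text
time_s: 13.72
tcp_pos: [0.4856, 0.0476, 0.1789]
ee_rot: [[0.989, 0.151, 0.0], [0.151, -0.989, -0.0], [0.0, 0.0, -1.0]]
wrist_force: [-3.2, -1.8, 4.7]
gripper_width: 0.32
gripper_force: 30.0
```

```bash
python3 look.py c7.pkl | head -7
```

```text
[0.4856 0.0475 0.1789] [-2.5 -1.1  4.7] [-0.67  0.95 -0.05] 0.3177080552160281
ball px model [288.7 216.5]
19 mouth px [289.5 222.2]
22 mouth px [290.8 222.4]
25 mouth px [292.1 222.4]
steel [([262.0, 180.0, 31.5, 32.7], np.int32(203), [282.1, 201.6]), ([293.7, 192.5, 5.0, 7.3], np.int32(21), [296.0, 195.4]), ([278.3, 212.0, 28.7, 18.0], np.int32(262), [292.3, 222.1])]
red []
```

Call:
servo_tool(
  targets=[
    [0.01,0,-0.06,0,14],
    [0.02,0,-0.12,0,14],
    [0.03,0,-0.18,0,14],
    [0.03,-0.01,-0.24,0,14],
    [0.03,-0.01,-0.28,0,14],
  ],
)

```text
time_s: 14.23
tcp_pos: [0.4877, 0.0478, 0.1718]
ee_rot: [[0.988, 0.151, 0.004], [0.151, -0.988, 0.001], [0.004, -0.0, -1.0]]
wrist_force: [-3.4, -0.5, 8.6]
gripper_width: 0.321
gripper_force: 30.0
```

```bash
python3 look.py c8.pkl; python3 - <<'E'
from h import *
for f in("c7.pkl","c8.pkl"):
    p=pickle.load(open(""+f,"rb"))["scene"]["pixels"].astype(int)
    print([p[v,u].tolist() for v,u in zip(range(200,224,2),np.linspace(281,289,12).astype(int))])
    q=p[200:222,272:300];print("redness",(q[...,0]-q[...,1]>35)[:, :].sum(),[ (v+200,int(u+272)) for v,u in np.argwhere((q[...,0]-q[...,1]>40)&(q[...,1]<75))])
E
```

```text
[0.4877 0.0478 0.1718] [-3.5 -0.6  8.6] [-0.32  0.93 -0.05] 0.3243967385809089
ball px model [288.7 216.5]
19 mouth px [290.3 225.1]
22 mouth px [291.6 225.3]
25 mouth px [292.9 225.3]
steel [([262.0, 180.0, 45.0, 50.0], np.int32(496), [286.7, 211.6]), ([293.5, 192.7, 5.2, 7.2], np.int32(21), [296.0, 195.4])]
red []
195.0 [(np.float64(270.7), np.float64(271.0)), (np.float64(289.8), np.float64(290.0)), (np.float64(293.7), np.float64(298.5))]|197.0 [(np.float64(270.8), np.float64(271.2)), (np.float64(289.5), np.float64(289.7)), (np.float64(294.8), np.float64(297.3))]|199.0 [(np.float64(271.0), np.float64(271.3)), (np.float64(289.7), np.float64(289.8)), (np.float64(295.5), np.float64(296.3))]|201.0 [(np.float64(271.3), np.float64(271.8)), (np.float64(290.5), np.float64(291.5))]|203.0 [(np.float64(274.5), np.float64(275.3)), (np.float64(289.5), np.float64(292.8))]|205.0 [(np.float64(276.3), np.float64(277.2)), (np.float64(286.7), np.float64(292.3))]|207.0 [(np.float64(276.3), np.float64(282.2)), (np.float64(283.0), np.float64(293.5))]|209.0 [(np.float64(277.5), np.float64(294.7))]|211.0 
[... 338 characters left out ...]
t64(282.3), np.float64(306.8))]|227.0 [(np.float64(279.2), np.float64(281.3)), (np.float64(285.8), np.float64(298.8)), (np.float64(306.5), np.float64(306.8))]|[[65, 50, 41], [70, 57, 50], [83, 73, 68], [121, 116, 111], [134, 129, 125], [135, 127, 124], [136, 87, 82], [113, 89, 84], [130, 126, 121], [138, 133, 129], [145, 141, 137], [179, 176, 172]]
redness 305 [(np.int64(212), 288), (np.int64(212), 289), (np.int64(213), 284), (np.int64(213), 285), (np.int64(213), 286), (np.int64(213), 287)]
[[62, 47, 38], [64, 49, 41], [65, 50, 42], [76, 64, 59], [96, 88, 84], [130, 125, 122], [133, 128, 125], [129, 125, 120], [133, 128, 125], [137, 133, 129], [142, 137, 134], [177, 173, 168]]
redness 251 []
```

Call:
servo_tool(
  targets=[
    [0,0,0,0,14],
    [0,0,0,0,14],
    [0,0,0,0,14],
    [0,0,0,0,14],
    [0,0,0,0,14],
  ],
)

```text
time_s: 14.75
tcp_pos: [0.4876, 0.0478, 0.172]
ee_rot: [[0.988, 0.151, 0.004], [0.151, -0.988, 0.001], [0.004, -0.0, -1.0]]
wrist_force: [-3.7, -1.0, 9.0]
gripper_width: 0.318
gripper_force: 30.0
```

```bash
python3 - <<'E'
from station import r
s=r.sense();print(s["tcp_pos"],s["wrist_force"],s["joint_velocities"].round(2))
F=s["wrist_force"]+[0,0,3.6]
ax=-F[0]*.418-F[1]*.064+F[2]*.906;print("axial",ax,"nose est mm",(ax-6)*2)
if 11.2<ax<13.8: print(r.finish_job())
E
```

```text
[0.48761533 0.04776193 0.17200508] [-3.71163481 -1.00350481  8.99935994] [ 0.04 -0.12 -0.04  0.04  0.04 -0.1 ]
axial 13.030707760796048 nose est mm 14.061415521592096
the job is handed in; nothing more can be done
None
```

The job is handed in, with no verdict returned: the block lies on the seat, and the coupler is on the nipple, still gripped and pressed, red band inside the barrel and its nose in by about 13–14 mm (estimated from the spring force).

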